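# Walk the heavy sample case home against the parking rail

### The job

The loaded sample case is too wide to grasp and too heavy to shove along squarely: walk it across the desk to the parking rail by pushing alternately on the left and right ends of its latch side, never on the middle half of it, with small swings and gentle pushes (never over 25 N). When it has arrived, midway between the rail's black end cheeks, lean on its left end with a push of about 18 N for a second to seat it firmly on the left orange buffer (how far out the buffers are set must be found by feel), then on its right end likewise for the right buffer. Leave it square against both buffers and let go, with the jar and the two vials by the lane undisturbed.

Things in the scene. Friction and masses are not known exactly. Their poses are not given: they have to be found in the camera images.
- case: closed grey sample case, loaded (0.6 to 1.0 kg), loose; 130 (x) x 180 (y) x 72 mm high. Origin: centre of underside; x from its front (two yellow latches, robot side) to its rear, y left, z up. Front wall x = -64 mm, flat up to 70 mm height but for the latches (to x = -69, |y| 38 to 62, height 33 to 59); rear wall x = +66. Do not touch |y| < 45 mm. Pushed at one end it swings about its other end; that takes 2 to 8 N. Bearing down on it adds friction
- rear_left (a point): point on the case's rear wall, 75 mm left of its middle, 22 mm above the desk
- rear_right (a point): point on the case's rear wall, 75 mm right of its middle, 22 mm above the desk
- front_left (a point): point on the case's front wall, 75 mm left of its middle, outboard of the latch, 55 mm above the desk: where to push the left end (with the finger ends only, so that the gripper clears the top)
- front_right (a point): point on the case's front wall, 75 mm right of its middle, outboard of the latch, 55 mm above the desk: where to push the right end
- rail: fixed aluminium parking rail on the desk beyond the case, 76 x 302 x 44 mm, with black end cheeks and a bar with two orange rubber buffers, robot side. Origin on the desk midway between the cheeks; x away from the robot, square to the rail, y left. Buffers: |y| 45 to 125 mm, height 9 to 35; both faces lie in one plane, set differently each time: x = -12 to 0 mm, not measured. Cheeks: |y| 141 to 151, from x = -24
- jar: bystander: round clear pot with a yellow lid, 61 mm across, 55 mm high, left of the lane; origin under its centre
- red_vial: bystander: small standing glass vial with a red cap, 17 mm across, 51 mm high, right of the lane; origin under its centre
- blue_vial: bystander: the same with a blue cap, right of the lane (the two vials may have changed places)
Mind the look-alikes: they are no part of the job. What is meant by the case is not blue or red, and is the larger of those in its own colour.

How it is judged:
On the way, in this order (a step that is already met when the one before it is completed fails the run):
1. the case is pressed on its left end against the rail's buffers with 4 N or more for 0.4 s (contact force between case and rail above 4 N and y of the grasp point in the frame of case above 0.045 m and x of rear_left in the frame of rail above -0.016 m), for 0.4 s.
2. then the case is pressed on its right end against the rail's buffers with 4 N or more for 0.4 s (contact force between case and rail above 4 N and y of the grasp point in the frame of case below -0.045 m and x of rear_right in the frame of rail above -0.016 m), for 0.4 s.
At the end, for the whole second after the job is handed in: The case stands flat and still on the desk, square to the rail within 0.025 rad, its rear wall no more than 16 mm short of the rail's origin plane at either end (the buffer faces stand 0 to 12 mm before it), its middle within 30 mm of the middle of the rail (x of each of rear_left, rear_right in the frame of rail above -0.016 m and y of case in the frame of rail between -0.03 and 0.03 m and angle between the x axis of case and the x axis of rail, either way round below 0.025 rad and angle between case's own z axis and vertical below 0.05 rad and linear speed of case below 0.01 m/s); the robot touches nothing.
It fails at once if the case is touched with the grasp point within 45 mm of the case's middle plane (the middle half of its width) (contact force between any of the fingers, the arm and case above 0.3 N and y of the grasp point in the frame of case between -0.045 and 0.045 m).
It fails at once if the case is pushed with more than 25 N (contact force between any of the fingers, the arm and case above 25 N).
It fails at once if the case swings more than 0.6 rad away from square to the rail, or is tipped (angle between the x axis of case and the x axis of rail, either way round above 0.6 rad or angle between case's own z axis and vertical above 0.15 rad).
It fails at once if the jar or a vial is moved more than 10 mm or knocked over (distance of any of jar, red_vial, blue_vial from where it was at the start of the episode above 0.01 m or angle between any of jar, red_vial, blue_vial's own z axis and vertical above 0.3 rad).
It also fails if it takes over 72 s, if anything falls off the work surface, if the arm or the gripper's body presses on something with over 40 N, if the wrist force passes 120 N, or if a joint passes its speed limit or range.

### The arm

A 6-joint arm with a two-finger parallel gripper is mounted at the origin on a cart in front of the work surface, level with it; the furniture and walls round the work are solid. World frame = base frame: x ahead of the robot, y to its left, z up, the work surface at z = 0. Lengths are in m, angles in rad, forces in N, time in s.
With the tool pointing down it reaches from about 0.3 to 0.875 m from the base axis. Payload 6.4 kg.
Tool frame: the origin (TCP) lies at the centre of the arm's flange, where the gripper is bolted on; the fingertips stand 173 mm ahead of it and the grasp point (between the pads) lies 155 mm ahead of it; z points along the fingers, y is the line along which they close (so a half turn about z gives the same grasp; the last joint's range is limited). The gripper opens to 85 mm and grips with 20 to 120 N. Pads are 22 mm wide; open, the fingers measure 114 mm over their backs; the gripper's body (76 mm by 85 mm) begins 54 mm behind the grasp point. The pads swing forward as they close: fully open they stand 13 mm farther back than shut.
Start: joints at [-1.42, 0.181, 1.607, -0, 1.354, -0.206], TCP at [0.201, -0.539, 0.405] pointing down, gripper open.
Joint ranges: [-2.99, 2.99], [-0.89, 2.07], [0.3, 2.58], [-1.14, 4.28], [0, 2.63], [-3.12, 3.12]. Speed limits (rad/s): [2.57, 2.57, 3.01, 3.14, 3.14, 3.14].

### API

Orientations are given as a unit quaternion [w, x, y, z].
In Python, from bench import get_obs, camera, get_calibration, hand_in gives the robot as it stands. The module is installed in compiled form; this text tells all that it offers.
- The arm moves only by the tool drive_tool, never from a script. Its argument "increments" is a list of rows, each a list of 2 entries, a list of its own where there are three numbers: the shift along the tool's x, y, z normalised to -1 to 1, where 1 is 250 mm, then the turn about the tool's z normalised to -1 to 1, where 1 is 90 degrees. A call has exactly 8 rows; each row is the pose to reach, as a shift and turn from the pose commanded when the call began, along the tool's axes at that moment; what a row does not reach only later rows make up. A row lasts 1/8 s, in which the tool goes at most 62.5 mm and 10.7 degrees, less where a joint would pass 70% of its speed; a pose out of reach is approached as far as the arm can. A call with a number of a shift or a turn outside -1 to 1 is refused whole. A call with a gripper value outside its range is refused whole. "claw" is the closure, from 0 (fully open) to 1 (shut), set as the call begins (left out, the last holds). The fingers move at their own pace and stop on an object; the grip force is fixed at half the most. Time passes only in rows, so rows that repeat a pose let the fingers close, or fill a call up. It gives the time, the measured TCP pose, the force and the opening at its end, in the units of the state.
- get_obs(): the state, without advancing time (a new reading comes with each control period).
- camera(name): name is "scene" or "top" or "wrist"; returns the picture (400x640x3 uint8, blue, green, red); there is no depth.
- get_calibration(name): a dict with "K" (3x3 intrinsics, pixels), "origin" and "orientation" of the camera in the world. Camera axes: x right, y down, z forward; pixel columns grow to the right and rows downward; lengths in m; the calibration is good to about 2 mm. A picture is of the moment at which its call begins: read the wrist's pose just before it. get_calibration takes no time and is no camera call; for the wrist camera it gives the pose at the moment of the call.
- hand_in(): hands the job in, once; it reports no verdict.
The state is a dict: "time_s": time; "q": joint angles; "dq": joint speeds; "joint_efforts": joint torques, N m; "eef_pos": TCP position; "eef_rot": TCP orientation; "wrist_force": force on the tool from outside, world axes, zero at the start; "torque": the same for the moment, N m; "opening": opening from 0.0 (shut) to 1.0 (fully open).
Only numpy, scipy, OpenCV 4.12 (cv2) and the standard library are available. Lean on these libraries where they do the work, as an engineer would, in place of code of your own. Each camera call takes 0.05 s, during which the arm holds its last target. There are 200 camera calls.

## Working session

There is one attempt and no reset: what is moved stays moved. The work goes in short steps, Python scripts to look and compute and a tool call to move; the robot and the scene stay as the last step left them, time stands still between calls to the robot, and variables do not carry over. Pictures are saved under pics/ and viewed, on a budget of 10 in all, crops included, one or two more only if the job needs it, and the job is handed in when it is done.

Besides the shell and the picture viewer there is one more tool, called after "Call:" by a JSON object that holds its "op" and its "data", one argument or row to a line. drive_tool: Moves the arm, as the interface text tells. Its arguments: {"type":"object","properties":{"increments":{"type":"array","items":{"type":"array"}},"claw":{"type":"number"}},"required":["increments"]}

```bash
mkdir -p pics
python3 - <<'E'
from bench import *
import cv2,numpy as np
o=get_obs();print(o)
for n in("scene","top"):
    im=camera(n);cv2.imwrite(f"pics/{n}0.png",im);print(n,get_calibration(n))
E
```

```text
{'time_s': 0.0, 'q': array([-1.42029109e+00,  1.81559024e-01,  1.60799686e+00,  3.67447029e-06,
        1.35379900e+00, -2.06301961e-01]), 'dq': array([-0.0018778 ,  0.00141535,  0.00131801,  0.00195082, -0.00051641,
        0.00112034]), 'joint_efforts': array([-1.64126810e-03, -4.44875479e+01, -3.51338053e+01, -4.38600982e-04,
        9.05655732e-03, -2.30514172e-05]), 'eef_pos': array([ 0.20081619, -0.53852729,  0.40377916]), 'eef_rot': array([-8.80725210e-04,  9.84127931e-01,  1.77458275e-01,  2.63716673e-05]), 'wrist_force': array([-0.59654508,  0.25354086, -1.12103417]), 'torque': array([ 0.00817725, -0.00973301,  0.0178627 ]), 'opening': 0.9983732956286665}
scene {'K': array([[370.36563902,   0.        , 319.8667379 ],
       [  0.        , 370.36563902, 202.70488391],
       [  0.        ,   0.        ,   1.        ]]), 'origin': array([0.03525746, 0.67217913, 0.61168055]), 'orientation': array([ 0.15557794, -0.29943367,  0.8245651 , -0.45412265])}
top {'K': array([[464.44234704,   0.        , 318.63199249],
       [  0.        , 464.44234704, 200.8838465 ],
       [  0.        ,   0.        ,   1.        ]]), 'origin': array([ 0.46766961, -0.00592547,  1.6125383 ]), 'orientation': array([ 0.01975668, -0.70281165,  0.71088853, -0.01740562])}
```

View pics/top0.png

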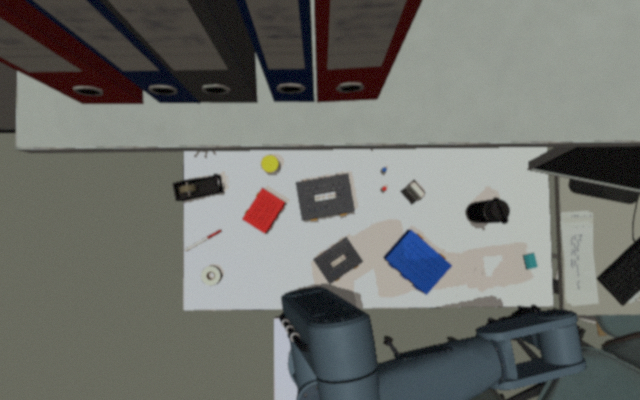

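View pics/scene0.png

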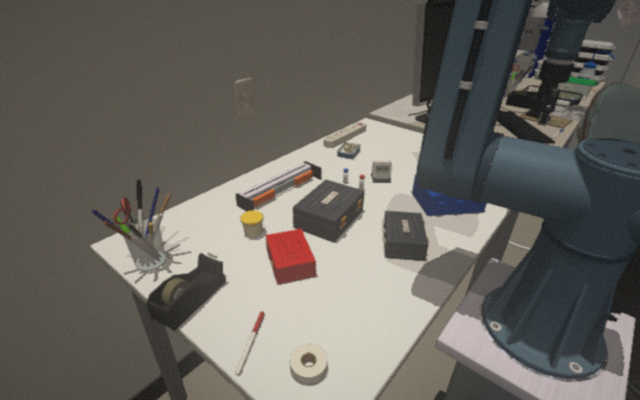

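Top view: the grey cases are the large one at (326,197), with two yellow latches facing the robot, and the small one at (339,260). Red (265,210) and blue (418,262) are look-alikes. The large grey one fits the description. The jar is at (271,164) and the vials at (383,170) and (383,189). The rail is hidden under the shelf here, but the scene view shows it at (280,185). I'll check it in an enlarged crop.

Run:
```python
import cv2
im=cv2.imread("pics/scene0.png")[140:270,220:400]
cv2.imwrite("pics/crop1.png",cv2.resize(im,None,fx=4.4,fy=4.4,interpolation=cv2.INTER_CUBIC))
im=cv2.imread("pics/top0.png")[140:290,240:440]
cv2.imwrite("pics/crop2.png",cv2.resize(im,None,fx=4,fy=4,interpolation=cv2.INTER_CUBIC))
```

```text
(no output)
```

View pics/crop1.png

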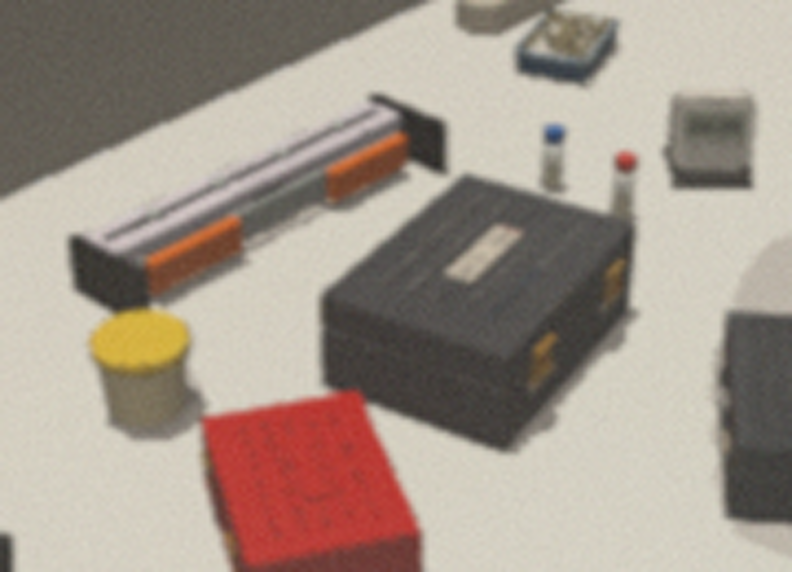

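View pics/crop2.png

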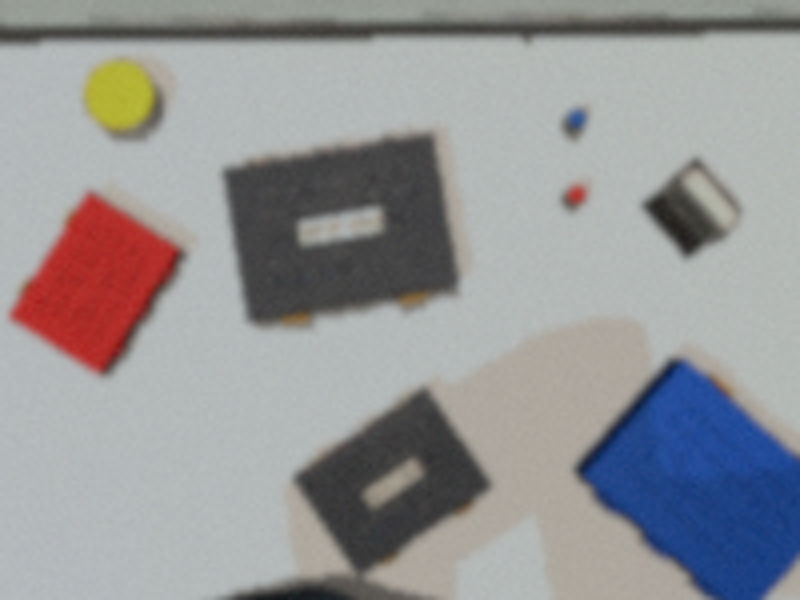

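Case confirmed: it is the larger grey one, with its latches towards the robot. Its top corners in the top crop are at (225,170), (433,135), (458,290) and (252,322). In the scene crop the rail's buffers span (148,265)-(240,218) and (328,172)-(408,135). Next I'll compute poses.

```bash
cat > h.py <<'E'
import cv2,numpy as np
from bench import *
from scipy.spatial.transform import Rotation as R
from scipy.optimize import least_squares
def rot(q): return R.from_quat(np.roll(q,-1)).as_matrix()
def cast(c,uv,z):
    d=rot(c["orientation"])@np.linalg.solve(c["K"],np.c_[np.atleast_2d(uv),np.ones(len(np.atleast_2d(uv)))].T)
    o=c["origin"][:,None]; return (o+d*(z-o[2])/d[2]).T
def proj(c,P):
    p=c["K"]@(rot(c["orientation"]).T@(np.atleast_2d(P)-c["origin"]).T); return (p[:2]/p[2]).T
def case(im,c,box=None):
    hsv=cv2.cvtColor(cv2.GaussianBlur(im,(3,3),0),cv2.COLOR_BGR2HSV)
    m=((hsv[...,2]<105)&(hsv[...,1]<70)).astype(np.uint8)
    if box: 
        k=np.zeros_like(m);x0,y0,x1,y1=box;k[y0:y1,x0:x1]=1;m*=k
    m=cv2.morphologyEx(m,cv2.MORPH_OPEN,np.ones((3,3)))
    ct=max(cv2.findContours(m,0,2)[0],key=cv2.contourArea)
    b=cv2.boxPoints(cv2.minAreaRect(ct)); P=cast(c,b,.072)[:,:2]
    L=[np.linalg.norm(P[1]-P[0]),np.linalg.norm(P[2]-P[1])]
    e=P[1]-P[0] if L[0]<L[1] else P[2]-P[1]
    e=e*np.sign(e[0])/np.linalg.norm(e)
    return P.mean(0),np.arctan2(e[1],e[0]),L,b
E
python3 - <<'E'
from h import *
c=get_calibration("top");im=cv2.imread("pics/top0.png")
p,a,L,b=case(im,c,(285,160,370,232));print("case",p,a,L,b.round(1).tolist())
for n,lo,hi,z in(("jar",(22,100,80),(35,255,255),.055),("blue",(105,100,40),(130,255,255),.051),("red",(0,100,60),(8,255,255),.051)):
    h=cv2.cvtColor(im,cv2.COLOR_BGR2HSV);m=cv2.inRange(h,lo,hi)
    k=np.zeros_like(m); 
    if n=="jar":k[150:180,250:290]=1
    else:k[160:200,375:395]=1
    M=cv2.moments(m*k);print(n,cast(c,[M["m10"]/M["m00"],M["m01"]/M["m00"]],z))
s=get_calibration("scene")
pts=[(148,265,'b',.125,.035),(240,218,'b',.045,.035),(240,258,'b',.045,.009),(150,295,'b',.125,.009),(328,172,'b',-.045,.035),(408,135,'b',-.125,.035),(328,205,'b',-.045,.009),(408,168,'b',-.125,.009),(445,122,-.024,-.146,.044),(445,172,-.024,-.146,0),(72,238,.052,.151,.044),(372,95,.052,-.146,.044)]
uv=np.array([((u+.5)/4.4-.5+220,(v+.5)/4.4-.5+140) for u,v,*_ in pts])
def f(t,raw=0):
    x,y,a,bx=t;Q=[]
    for _,_,X,Y,Z in pts:
        X=bx if X=='b' else X
        Q.append((x+X*np.cos(a)-Y*np.sin(a),y+X*np.sin(a)+Y*np.cos(a),Z))
    return (proj(s,Q)-uv).ravel()
r=least_squares(f,[.8,0,0,-.006],loss='soft_l1');print("rail",r.x,f(r.x).reshape(-1,2).round(1).tolist())
for u in((148,280),(150,300)):print(u)
im=cv2.imread("pics/scene0.png");print("wrist",get_calibration("wrist"))
E
```

```text
case [ 0.56176363 -0.0219533 ] 0.15937758682302894 [np.float64(0.17480096797456404), np.float64(0.13096443503597058)] [[295.6000061035156, 182.10000610351562], [347.20001220703125, 173.0], [354.1000061035156, 211.8000030517578], [302.3999938964844, 220.89999389648438]]
jar [[0.67789627 0.16226318 0.055     ]]
blue [[ 0.65343405 -0.22314279  0.051     ]]
red [[ 0.58950436 -0.22065029  0.051     ]]
rail [ 0.75462525 -0.04099129 -0.03698127 -0.00150321] [[0.2, -0.3], [-0.3, 0.2], [0.2, -1.7], [0.5, 0.4], [0.6, 0.2], [-0.7, 0.1], [0.7, -0.3], [-0.7, -0.5], [0.2, 0.7], [-0.1, 0.9], [-1.5, 0.1], [0.2, -0.2]]
(148, 280)
(150, 300)
wrist {'K': array([[309.27760141,   0.        , 315.49882552],
       [  0.        , 309.27760141, 196.67672627],
       [  0.        ,   0.        ,   1.        ]]), 'origin': array([ 0.28059564, -0.50911223,  0.37462216]), 'orientation': array([ 0.13607236,  0.80976543, -0.56265162, -0.09585102])}
```

Call:
{"op": "drive_tool", "data": {
  "increments": [
    [[0.08,-0.09,0.03],0.06],
    [[0.2,-0.21,0.08],0.12],
    [[0.33,-0.35,0.13],0.19],
    [[0.46,-0.49,0.18],0.25],
    [[0.59,-0.63,0.22],0.25],
    [[0.72,-0.77,0.27],0.25],
    [[0.82,-0.88,0.3],0.25],
    [[0.87,-0.93,0.3],0.25]
  ],
  "claw": 1
}}

```text
time_s: 1.1
eef_pos: [0.3235, -0.2427, 0.3286]
eef_rot: [-0.001, 1.0, -0.017, -0.001]
wrist_force: [0.3, -0.2, -0.3]
opening: -0.001
```

```bash
cat >> h.py <<'E'
RAIL=np.array([.7546,-.0410]);RA=-.037
def torail(p): d=np.array(p)[:2]-RAIL;c,s=np.cos(RA),np.sin(RA);return np.array([c*d[0]+s*d[1],-s*d[0]+c*d[1]])
def state(im=None):
    o=get_obs();T=rot(o["eef_rot"]);print("t",round(o["time_s"],2),"tcp rail",torail(o["eef_pos"]).round(4),"z",o["eef_pos"][2].round(4),"F tool",(T.T@o["wrist_force"]).round(2),"yawtool",round(np.arctan2(T[1,0],T[0,0])-RA,4),"tilt z",T[:,2].round(3),"op",round(o["opening"],2))
    return o
def show(p,a):
    q=torail(p);r=a-RA;print("case rail",q.round(4),"ang",round(r,4))
    for n,l in(("FL",(-.064,.08)),("FR",(-.064,-.08)),("RL",(.066,.075)),("RR",(.066,-.075))):
        print(n,(q+np.array([np.cos(r)*l[0]-np.sin(r)*l[1],np.sin(r)*l[0]+np.cos(r)*l[1]])).round(4),end=" ")
    print()
E
python3 - <<'E'
from h import *
state();im=cv2.imread("pics/top0.png");c=get_calibration("top");p,a,L,b=case(im,c,(285,160,370,232));show(p,a)
for n,u,z in(("red corner",(286,202),.05),("small corner",(346,236),.05),("small right",(362,261),.05)):print(n,torail(cast(c,u,z)[0]))
for n,p in(("jar",(.678,.162)),("blue",(.653,-.223)),("redv",(.5895,-.2207))):print(n,torail(p).round(3))
E
```

```text
t 1.1 tcp rail [-0.4233 -0.2175] z 0.3286 F tool [0.34 0.16 0.33] yawtool 0.0028 tilt z [-0.001  0.002 -1.   ] op -0.0
case rail [-0.1934  0.0119] ang 0.1964
FL [-0.2718  0.0779] FR [-0.2406 -0.079 ] RL [-0.1433  0.0983] RR [-0.114  -0.0488] 
red corner [-0.21259485  0.14202601]
small corner [-0.32162662 -0.06261074]
small right [-0.40363932 -0.11798638]
jar [-0.084  0.2  ]
blue [-0.095 -0.186]
redv [-0.158 -0.186]
```

Call:
{"op": "drive_tool", "data": {
  "increments": [
    [[0.05,-0.1,0],0],
    [[0.11,-0.25,0],0],
    [[0.18,-0.4,0],0],
    [[0.25,-0.56,0],0],
    [[0.32,-0.72,0],0],
    [[0.39,-0.87,0],0],
    [[0.42,-0.97,0],0],
    [[0.44,-1,0],0]
  ]
}}

```text
time_s: 2.1
eef_pos: [0.4424, 0.0022, 0.3293]
eef_rot: [-0.0, 1.0, -0.017, -0.0]
wrist_force: [0.3, 0.0, -0.1]
opening: 0.002
```

Call:
{"op": "drive_tool", "data": {
  "increments": [
    [[0,-0.05,0],0],
    [[0,-0.12,0.04],0],
    [[0,-0.18,0.12],0],
    [[0,-0.18,0.21],0],
    [[0,-0.18,0.3],0],
    [[0,-0.18,0.39],0],
    [[0,-0.18,0.45],0],
    [[0,-0.18,0.45],0]
  ]
}}

```text
time_s: 3.1
eef_pos: [0.4434, 0.0457, 0.2163]
eef_rot: [-0.0, 1.0, -0.018, -0.001]
wrist_force: [-1.0, -1.1, -0.8]
opening: -0.0
```

Run:
```python
from h import *
state()
im=camera("top");cv2.imwrite("pics/t1.png",cv2.resize(im[140:290,240:440],None,fx=4,fy=4))
w=camera("wrist");cv2.imwrite("pics/w1.png",w)
```

```text
t 3.1 tcp rail [-0.3142  0.0751] z 0.2163 F tool [-0.91  1.11  0.8 ] yawtool 0.0004 tilt z [-0.003  0.    -1.   ] op -0.0
```

View pics/w1.png

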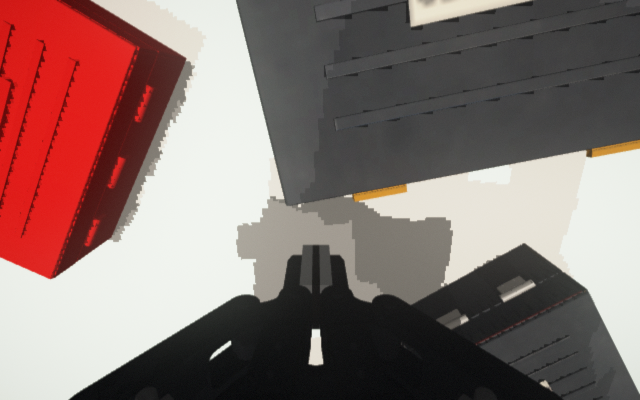

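The wrist view shows the fingers shut at (316,260), the case's front-left top corner at (288,205) and its front edge running to (640,142). Red stays clear on the left.

Run:
```python
from h import *
c=get_calibration("wrist");P=cast(c,[(288,205),(640,142),(237,0)],.072)
for p in P:print(torail(p).round(4))
print([round(np.arctan2(*((P[0]-P[1])[[1,0]]))-np.pi/2-RA,3),round(np.arctan2(*((P[2]-P[0])[[1,0]]))-RA,3)])
print("fingertip",torail(cast(c,(316,247),.042)[0]))
```

```text
[-0.2722  0.0861]
[-0.2469 -0.0467]
[-0.2007  0.1007]
[np.float64(0.188), np.float64(0.201)]
fingertip [-0.30737412  0.07482422]
```

View pics/t1.png

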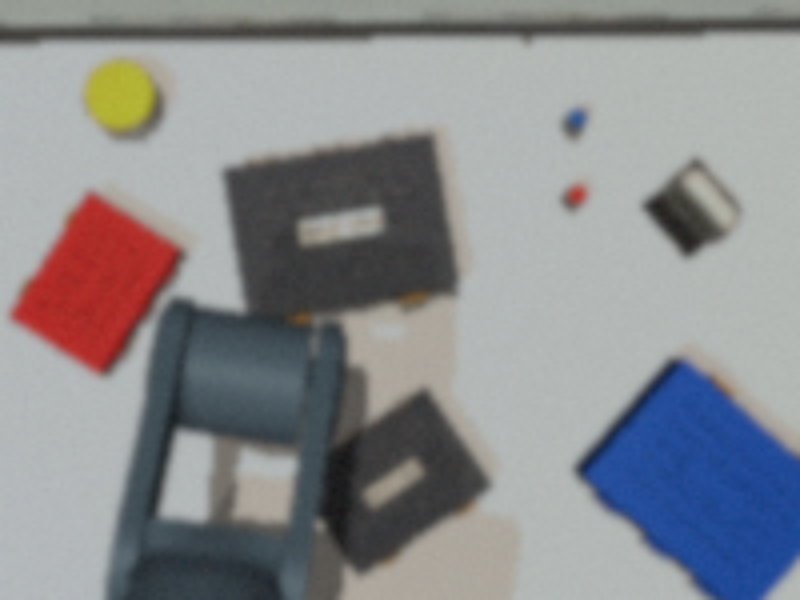

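Top and wrist views agree to about 3 mm. I'll start the first gentle push on the left end.

Call:
{"op": "drive_tool", "data": {
  "increments": [
    [[0.03,-0.01,0],0],
    [[0.07,-0.02,0],0],
    [[0.09,-0.02,0],0],
    [[0.106,-0.02,0],0],
    [[0.122,-0.02,0],0],
    [[0.138,-0.02,0],0],
    [[0.154,-0.022,0],0],
    [[0.17,-0.025,0],0]
  ]
}}

```text
time_s: 4.2
eef_pos: [0.4857, 0.051, 0.2166]
eef_rot: [-0.0, 1.0, -0.018, -0.002]
wrist_force: [-4.8, 2.1, 2.4]
opening: -0.002
```

Run:
```python
from h import *
state()
w=camera("wrist");cv2.imwrite("pics/w2.png",w)
```

```text
t 4.2 tcp rail [-0.2722  0.082 ] z 0.2166 F tool [-4.92 -1.94 -2.39] yawtool 0.0013 tilt z [-0.004  0.001 -1.   ] op -0.0
```

View pics/w2.png

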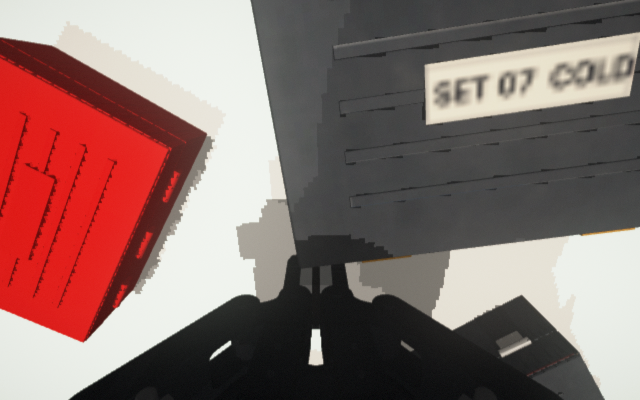

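```bash
cat >> h.py <<'E'
def meas(side,name=None,w=None,rows=(5,190),tip=.009):
    """side +1 = left end. side edge line of case top in the wrist view, with the finger touching the front wall"""
    o=state();
    if w is None: w=camera("wrist")
    if name: cv2.imwrite(f"pics/{name}.png",w)
    c=get_calibration("wrist");g=cv2.GaussianBlur(w,(5,5),0).astype(int)
    m=((g.max(2)<110)&(g.max(2)-g.min(2)<30)).astype(np.uint8)
    m=cv2.morphologyEx(m,cv2.MORPH_OPEN,np.ones((7,7)))
    n,l,st,_=cv2.connectedComponentsWithStats(m[:rows[1]]);k=l==1+st[1:,4].argmax()
    pts=[]
    for r in range(*rows):
        x=np.flatnonzero(k[r])
        if len(x) and 3<(x[0] if side>0 else x[-1])<636: pts.append((x[0] if side>0 else x[-1],r))
    if len(pts)<30: print("few edge points");return
    P=np.array([torail(p) for p in cast(c,np.array(pts,float),.072)],np.float32)
    vx,vy,x0,y0=cv2.fitLine(P,cv2.DIST_HUBER,0,.001,.001).ravel()
    if vx<0:vx,vy=-vx,-vy
    e=np.array([vx,vy]);nn=np.array([-vy,vx])
    t=torail(o["eef_pos"]);a=np.arctan2(vy,vx)
    ly=side*.09-nn@(np.array([x0,y0])-t); f=t+np.array([tip,0])
    q=f+.064*e-nn*ly
    print("n",len(pts),"local y of finger",round(float(ly),4));show(q,a+RA)
E
python3 - <<'E'
from h import *
meas(1)
E
```

```text
t 4.25 tcp rail [-0.2716  0.0819] z 0.2167 F tool [-3.15 -1.37  0.88] yawtool 0.0012 tilt z [-0.003  0.001 -1.   ] op -0.0
n 185 local y of finger 0.0852
case rail [-0.9433  0.0124] ang 0.1369
FL [-1.0176  0.0829] FR [-0.9958 -0.0756] RL [-0.8881  0.0957] RR [-0.8677 -0.0529]
```

Call:
{"op": "drive_tool", "data": {
  "increments": [
    [[0.02,0,0],0],
    [[0.045,0,0],0],
    [[0.07,-0.005,0],0],
    [[0.1,-0.01,0],0],
    [[0.13,-0.015,0],0],
    [[0.155,-0.02,0],0],
    [[0.18,-0.022,0],0],
    [[0.2,-0.025,0],0]
  ]
}}

```text
time_s: 5.3
eef_pos: [0.5373, 0.0551, 0.2172]
eef_rot: [0.0, 1.0, -0.018, 0.0]
wrist_force: [-4.1, 0.5, -0.9]
opening: 0.001
```

```bash
sed -i 's/q=torail(p);r=a-RA;/q=np.array(p) if raw else torail(p);r=a-RA;/;s/def show(p,a)/def show(p,a,raw=0)/;s/show(q,a+RA)/show(q,a+RA,1)/' h.py
python3 - <<'E'
from h import *
meas(1,"w3")
E
```

```text
t 5.3 tcp rail [-0.2207  0.088 ] z 0.2172 F tool [-4.12 -0.33  0.93] yawtool 0.0011 tilt z [ 0. -0. -1.] op 0.0
n 185 local y of finger 0.081
case rail [-0.1562  0.001 ] ang -0.1004
FL [-0.2118  0.087 ] FR [-0.2279 -0.0722] RL [-0.083  0.069] RR [-0.098  -0.0803]
```

Call:
{"op": "drive_tool", "data": {
  "increments": [
    [[0.025,0,0],0],
    [[0.05,-0.004,0],0],
    [[0.075,-0.008,0],0],
    [[0.09,-0.01,0],0],
    [[0.06,-0.01,0],0],
    [[-0.05,-0.01,0],0],
    [[-0.16,0.03,0],0],
    [[-0.21,0.15,0],0]
  ]
}}

```text
time_s: 6.35
eef_pos: [0.4815, 0.02, 0.2172]
eef_rot: [0.0, 1.0, -0.017, 0.0]
wrist_force: [1.0, -0.1, -0.1]
opening: 0.004
```

Call:
{"op": "drive_tool", "data": {
  "increments": [
    [[0,0.1,0],0],
    [[0,0.22,0],0],
    [[0,0.34,0],0],
    [[0,0.45,0],0],
    [[0,0.52,0],0],
    [[0,0.54,0],0],
    [[0,0.54,0],0],
    [[0,0.54,0],0]
  ]
}}

```text
time_s: 7.35
eef_pos: [0.4781, -0.1147, 0.2171]
eef_rot: [-0.0, 1.0, -0.018, -0.0]
wrist_force: [-0.0, 0.5, -0.1]
opening: 0.001
```

Run:
```python
from h import *
meas(-1,"w4")
```

```text
t 7.35 tcp rail [-0.2736 -0.0838] z 0.2171 F tool [-0.02 -0.53  0.09] yawtool 0.0019 tilt z [-0.  0. -1.] op 0.0
n 171 local y of finger -0.1104
case rail [-0.1735  0.0056] ang -0.2689
FL [-0.214   0.0997] FR [-0.2565 -0.0545] RL [-0.09    0.0604] RR [-0.1298 -0.0842]
```

View pics/w4.png

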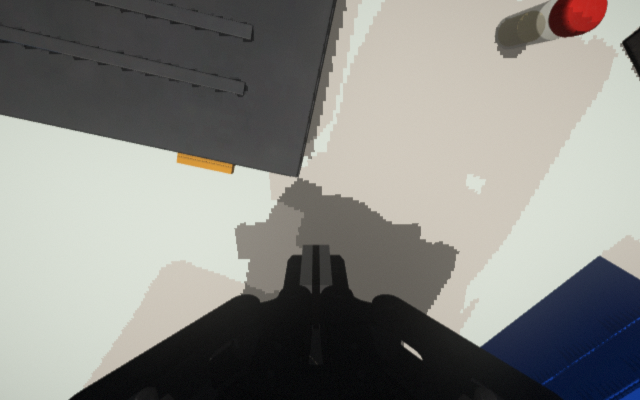

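The wrist view shows the front-right corner at (297,177), with the front edge running to (0,114). The fingers are too far right and need about 25 mm to the left. The red vial is well off at (540,30).

```bash
cat >> h.py <<'E'
def corner(side,cuv,fuv,c=None):
    c=c or get_calibration("wrist");P=np.array([torail(p) for p in cast(c,[cuv,fuv],.072)])
    d=(P[0]-P[1])*side; a=np.arctan2(d[1],d[0])-np.pi/2
    e=np.array([np.cos(a),np.sin(a)]);nn=np.array([-e[1],e[0]])
    show(P[0]+.065*e-side*.09*nn,a+RA,1)
E
python3 - <<'E'
from h import *
state();corner(-1,(297,177),(0,114))
E
```

```text
t 7.4 tcp rail [-0.2735 -0.0838] z 0.2171 F tool [ 0.2  -0.57 -0.08] yawtool 0.0021 tilt z [-0.  0. -1.] op -0.0
case rail [-0.1379 -0.0026] ang -0.2159
FL [-0.1833  0.0892] FR [-0.2176 -0.067 ] RL [-0.0574  0.0565] RR [-0.0895 -0.09  ]
```

Call:
{"op": "drive_tool", "data": {
  "increments": [
    [[0.04,-0.03,0],0],
    [[0.09,-0.06,0],0],
    [[0.13,-0.067,0],0],
    [[0.148,-0.067,0],0],
    [[0.166,-0.067,0],0],
    [[0.184,-0.065,0],0],
    [[0.202,-0.062,0],0],
    [[0.22,-0.058,0],0]
  ]
}}

```text
time_s: 8.4
eef_pos: [0.5329, -0.1033, 0.2169]
eef_rot: [-0.0, 1.0, -0.018, -0.002]
wrist_force: [-5.6, -1.4, 4.1]
opening: 0.002
```

Call:
{"op": "drive_tool", "data": {
  "increments": [
    [[0.02,0.005,0],0],
    [[0.045,0.01,0],0],
    [[0.07,0.015,0],0],
    [[0.1,0.02,0],0],
    [[0.125,0.026,0],0],
    [[0.15,0.032,0],0],
    [[0.175,0.036,0],0],
    [[0.19,0.04,0],0]
  ]
}}

```text
time_s: 9.4
eef_pos: [0.5805, -0.1149, 0.2169]
eef_rot: [-0.0, 1.0, -0.018, -0.001]
wrist_force: [-4.9, -0.3, 3.3]
opening: -0.002
```

Run:
```python
from h import *
meas(-1,"w5")
```

```text
t 9.4 tcp rail [-0.1713 -0.0803] z 0.2169 F tool [-4.9   0.45 -3.32] yawtool 0.0009 tilt z [-0.002  0.    -1.   ] op -0.0
n 185 local y of finger -0.0801
case rail [-0.1046  0.0044] ang 0.0761
FL [-0.1745  0.0793] FR [-0.1623 -0.0802] RL [-0.0444  0.0842] RR [-0.0331 -0.0654]
```

View pics/w5.png

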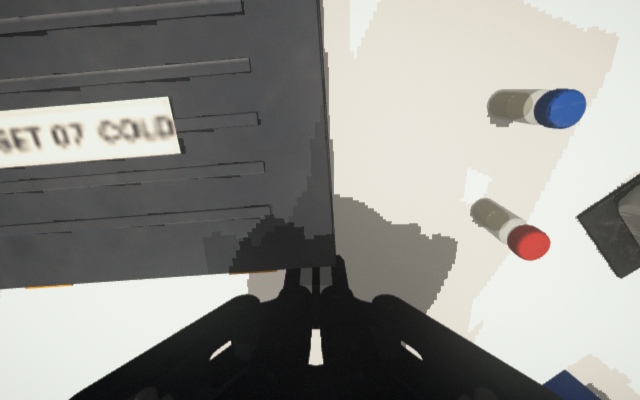

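Call:
{"op": "drive_tool", "data": {
  "increments": [
    [[0.02,0.004,0],0],
    [[0.04,0.008,0],0],
    [[0.02,0.008,0],0],
    [[-0.08,0,0],0],
    [[-0.15,-0.05,0],0],
    [[-0.155,-0.17,0],0],
    [[-0.155,-0.29,0],0],
    [[-0.155,-0.41,0],0]
  ]
}}

```text
time_s: 10.45
eef_pos: [0.5458, -0.0099, 0.2176]
eef_rot: [-0.0, 1.0, -0.018, 0.001]
wrist_force: [0.2, 0.2, -0.4]
opening: 0.004
```

Call:
{"op": "drive_tool", "data": {
  "increments": [
    [[0,-0.1,0],0],
    [[0,-0.18,0],0],
    [[0.01,-0.22,0],0],
    [[0.03,-0.22,0],0],
    [[0.05,-0.22,0],0],
    [[0.05,-0.22,0],0],
    [[0.05,-0.22,0],0],
    [[0.05,-0.22,0],0]
  ]
}}

```text
time_s: 11.45
eef_pos: [0.5601, 0.0435, 0.2171]
eef_rot: [-0.0, 1.0, -0.018, -0.0]
wrist_force: [-0.3, 0.1, 0.2]
opening: 0.003
```

Run:
```python
from h import *
meas(1,"w6")
```

```text
t 11.45 tcp rail [-0.1975  0.0772] z 0.2171 F tool [-0.29 -0.09 -0.18] yawtool 0.0007 tilt z [-0.  0. -1.] op 0.0
n 185 local y of finger 0.0851
case rail [-0.1134  0.0017] ang 0.1378
FL [-0.1878  0.0722] FR [-0.1658 -0.0863] RL [-0.0584  0.0851] RR [-0.0378 -0.0635]
```

View pics/w6.png

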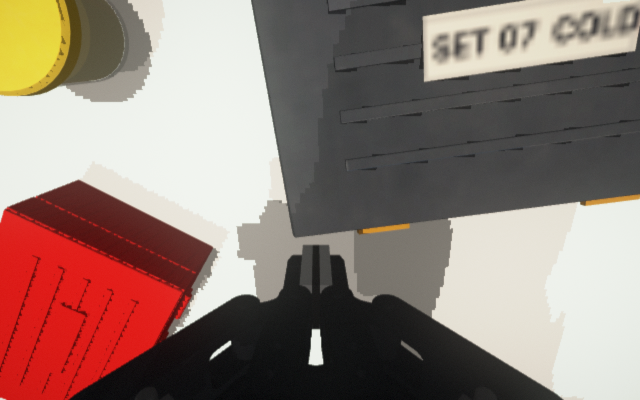

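The wrist view shows the front-left corner at (294,236), the front edge to (640,196) and the fingers just short of the wall. The jar and red case are clear.

Call:
{"op": "drive_tool", "data": {
  "increments": [
    [[0.02,0,0],0],
    [[0.04,0,0],0],
    [[0.06,0,0],0],
    [[0.08,-0.003,0],0],
    [[0.1,-0.006,0],0],
    [[0.12,-0.009,0],0],
    [[0.14,-0.012,0],0],
    [[0.155,-0.015,0],0]
  ]
}}

```text
time_s: 12.5
eef_pos: [0.5986, 0.0466, 0.2169]
eef_rot: [-0.0, 1.0, -0.018, -0.002]
wrist_force: [-6.3, 2.3, 5.0]
opening: 0.001
```

Run:
```python
from h import *
meas(1,"w7")
```

```text
t 12.5 tcp rail [-0.1592  0.0818] z 0.2169 F tool [-6.39 -2.08 -4.96] yawtool 0.0015 tilt z [-0.003  0.001 -1.   ] op 0.0
n 185 local y of finger 0.0817
case rail [-0.0841  0.0018] ang 0.0258
FL [-0.1501  0.0801] FR [-0.146  -0.0799] RL [-0.02    0.0785] RR [-0.0162 -0.0715]
```

Call:
{"op": "drive_tool", "data": {
  "increments": [
    [[0.004,0,0],0],
    [[0.008,0,0],0],
    [[0.012,0,0],0],
    [[0.016,0,0],0],
    [[0.018,0,0],0],
    [[0.02,0,0],0],
    [[0.02,0,0],0],
    [[0.02,0,0],0]
  ]
}}

```text
time_s: 13.55
eef_pos: [0.604, 0.0458, 0.217]
eef_rot: [0.0, 1.0, -0.018, -0.0]
wrist_force: [-1.4, 0.7, -2.6]
opening: 0.004
```

Call:
{"op": "drive_tool", "data": {
  "increments": [
    [[0.001,0,0],0],
    [[0.002,0,0],0],
    [[0.003,0,0],0],
    [[0.004,0,0],0],
    [[0.005,0,0],0],
    [[0.006,0,0],0],
    [[0.006,0,0],0],
    [[0.006,0,0],0]
  ]
}}

```text
time_s: 14.55
eef_pos: [0.6056, 0.0458, 0.2172]
eef_rot: [0.0, 1.0, -0.018, 0.0]
wrist_force: [-0.7, 0.6, -1.7]
opening: -0.002
```

Call:
{"op": "drive_tool", "data": {
  "increments": [
    [[0.001,0,0],0],
    [[0.002,0,0],0],
    [[0.003,0,0],0],
    [[0.004,0,0],0],
    [[0.005,0,0],0],
    [[0.006,0,0],0],
    [[0.007,0,0],0],
    [[0.007,0,0],0]
  ]
}}

```text
time_s: 15.55
eef_pos: [0.6074, 0.0458, 0.2172]
eef_rot: [-0.0, 1.0, -0.018, 0.0]
wrist_force: [-2.4, 2.0, -0.8]
opening: -0.0
```

Call:
{"op": "drive_tool", "data": {
  "increments": [
    [[0.001,0,0],0],
    [[0.002,0,0],0],
    [[0.003,0,0],0],
    [[0.004,0,0],0],
    [[0.005,0,0],0],
    [[0.006,0,0],0],
    [[0.007,0,0],0],
    [[0.007,0,0],0]
  ]
}}

```text
time_s: 16.55
eef_pos: [0.6091, 0.0457, 0.2172]
eef_rot: [0.0, 1.0, -0.018, 0.0]
wrist_force: [-2.2, 0.8, -0.5]
opening: -0.0
```

Run:
```python
from h import *
meas(1,"w8")
```

```text
t 16.55 tcp rail [-0.1486  0.0812] z 0.2172 F tool [-2.19 -0.74  0.47] yawtool 0.0011 tilt z [ 0. -0. -1.] op -0.0
n 185 local y of finger 0.0805
case rail [-0.0774 -0.0007] ang -0.0226
FL [-0.1396  0.0808] FR [-0.1432 -0.0792] RL [-0.0097  0.0728] RR [-0.0131 -0.0771]
```

Call:
{"op": "drive_tool", "data": {
  "increments": [
    [[0.001,0,0],0],
    [[0.002,0,0],0],
    [[0.003,0,0],0],
    [[0.004,0,0],0],
    [[0.005,0,0],0],
    [[0.006,0,0],0],
    [[0.007,0,0],0],
    [[0.007,0,0],0]
  ]
}}

```text
time_s: 17.6
eef_pos: [0.6108, 0.0456, 0.2172]
eef_rot: [0.0, 1.0, -0.018, 0.0]
wrist_force: [-3.0, 0.6, -0.5]
opening: 0.0
```

Call:
{"op": "drive_tool", "data": {
  "increments": [
    [[0.001,0,0],0],
    [[0.002,0,0],0],
    [[0.003,0,0],0],
    [[0.004,0,0],0],
    [[0.005,0,0],0],
    [[0.006,0,0],0],
    [[0.007,0,0],0],
    [[0.007,0,0],0]
  ]
}}

```text
time_s: 18.6
eef_pos: [0.6126, 0.0456, 0.2172]
eef_rot: [-0.0, 1.0, -0.018, 0.0]
wrist_force: [-3.1, 1.6, 0.4]
opening: 0.005
```

Call:
{"op": "drive_tool", "data": {
  "increments": [
    [[0.001,0,0],0],
    [[0.002,0,0],0],
    [[0.003,0,0],0],
    [[0.004,0,0],0],
    [[0.005,0,0],0],
    [[0.006,0,0],0],
    [[0.007,0,0],0],
    [[0.007,0,0],0]
  ]
}}

```text
time_s: 19.6
eef_pos: [0.6135, 0.0456, 0.2171]
eef_rot: [0.0, 1.0, -0.018, -0.001]
wrist_force: [-9.1, 1.5, 4.7]
opening: -0.002
```

Buffer contact felt: the force rose to 9 N and the advance stalled. Now I'll build up the lean.

Call:
{"op": "drive_tool", "data": {
  "increments": [
    [[0.001,0,0],0],
    [[0.002,0,0],0],
    [[0.003,0,0],0],
    [[0.004,0,0],0],
    [[0.004,0,0],0],
    [[0.004,0,0],0],
    [[0.004,0,0],0],
    [[0.004,0,0],0]
  ]
}}

```text
time_s: 20.6
eef_pos: [0.614, 0.0456, 0.2172]
eef_rot: [0.0, 1.0, -0.018, -0.003]
wrist_force: [-12.9, 0.5, 8.3]
opening: 0.002
```

Call:
{"op": "drive_tool", "data": {
  "increments": [
    [[0.001,0,0],0],
    [[0.002,0,0],0],
    [[0.003,0,0],0],
    [[0.004,0,0],0],
    [[0.005,0,0],0],
    [[0.005,0,0],0],
    [[0.005,0,0],0],
    [[0.005,0,0],0]
  ]
}}

```text
time_s: 21.6
eef_pos: [0.6145, 0.0456, 0.2171]
eef_rot: [0.0, 1.0, -0.018, -0.004]
wrist_force: [-18.0, 0.2, 12.7]
opening: -0.004
```

Call:
{"op": "drive_tool", "data": {
  "increments": [
    [[0,0,0],0],
    [[0,0,0],0],
    [[0,0,0],0],
    [[0,0,0],0],
    [[0,0,0],0],
    [[0,0,0],0],
    [[0,0,0],0],
    [[0,0,0],0]
  ]
}}

```text
time_s: 22.6
eef_pos: [0.6145, 0.0456, 0.2171]
eef_rot: [0.0, 1.0, -0.018, -0.004]
wrist_force: [-18.3, 0.4, 12.6]
opening: -0.002
```

Run:
```python
from h import *
meas(1,"w9")
```

```text
t 22.6 tcp rail [-0.1432  0.0814] z 0.2171 F tool [-18.41   0.21 -12.5 ] yawtool 0.0016 tilt z [-0.008  0.    -1.   ] op -0.0
n 185 local y of finger 0.0804
case rail [-0.0734 -0.0014] ang -0.0383
FL [-0.1342  0.081 ] FR [-0.1404 -0.0789] RL [-0.0045  0.071 ] RR [-0.0103 -0.0789]
```

Call:
{"op": "drive_tool", "data": {
  "increments": [
    [[-0.01,0,0],0],
    [[-0.03,0,0],0],
    [[-0.1,0,0],0],
    [[-0.14,0.06,0],0],
    [[-0.14,0.18,0],0],
    [[-0.14,0.32,0],0],
    [[-0.14,0.46,0],0],
    [[-0.14,0.58,0],0]
  ]
}}

```text
time_s: 23.65
eef_pos: [0.5765, -0.1008, 0.2177]
eef_rot: [0.001, 1.0, -0.018, 0.001]
wrist_force: [-0.8, 1.1, -0.1]
opening: -0.001
```

Call:
{"op": "drive_tool", "data": {
  "increments": [
    [[0,0.05,0],0],
    [[0,0.065,0],0],
    [[0.015,0.065,0],0],
    [[0.03,0.065,0],0],
    [[0.04,0.065,0],0],
    [[0.05,0.065,0],0],
    [[0.06,0.065,0],0],
    [[0.06,0.065,0],0]
  ]
}}

```text
time_s: 24.65
eef_pos: [0.591, -0.1149, 0.2172]
eef_rot: [0.0, 1.0, -0.018, 0.0]
wrist_force: [0.4, -0.2, -0.0]
opening: 0.002
```

Run:
```python
from h import *
meas(-1,"w10")
```

```text
t 24.65 tcp rail [-0.1608 -0.0799] z 0.2172 F tool [0.37 0.15 0.03] yawtool 0.0012 tilt z [ 0. -0. -1.] op 0.0
n 185 local y of finger -0.0837
case rail [-0.0843  0.0009] ang -0.0429
FL [-0.1448  0.0836] FR [-0.1516 -0.0763] RL [-0.0151  0.073 ] RR [-0.0215 -0.0769]
```

View pics/w10.png

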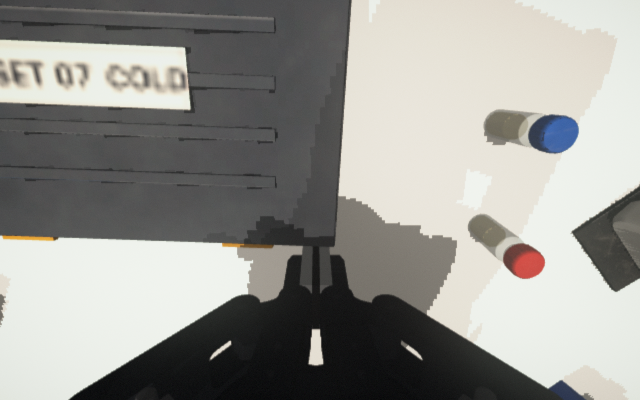

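The wrist view shows the front edge nearly level, from (0,233) to (335,246), about -0.04 rad. The fingers are close to the right end and both vials stand undisturbed.

Call:
{"op": "drive_tool", "data": {
  "increments": [
    [[0.008,0,0],0],
    [[0.016,0,0],0],
    [[0.024,0,0],0],
    [[0.032,0,0],0],
    [[0.038,0,0],0],
    [[0.044,0,0],0],
    [[0.05,0,0],0],
    [[0.05,0,0],0]
  ]
}}

```text
time_s: 25.7
eef_pos: [0.6027, -0.1157, 0.2171]
eef_rot: [0.0, 1.0, -0.018, -0.001]
wrist_force: [-6.5, -1.3, 3.5]
opening: 0.002
```

Call:
{"op": "drive_tool", "data": {
  "increments": [
    [[0.001,0,0],0],
    [[0.002,0,0],0],
    [[0.003,0,0],0],
    [[0.004,0,0],0],
    [[0.005,0,0],0],
    [[0.006,0,0],0],
    [[0.007,0,0],0],
    [[0.007,0,0],0]
  ]
}}

```text
time_s: 26.7
eef_pos: [0.6042, -0.116, 0.2171]
eef_rot: [0.0, 1.0, -0.018, -0.001]
wrist_force: [-7.0, -2.8, 3.7]
opening: -0.002
```

Call:
{"op": "drive_tool", "data": {
  "increments": [
    [[0.001,0,0],0],
    [[0.002,0,0],0],
    [[0.003,0,0],0],
    [[0.004,0,0],0],
    [[0.005,0,0],0],
    [[0.006,0,0],0],
    [[0.007,0,0],0],
    [[0.007,0,0],0]
  ]
}}

```text
time_s: 27.7
eef_pos: [0.606, -0.1162, 0.2171]
eef_rot: [0.0, 1.0, -0.018, -0.001]
wrist_force: [-5.6, -3.1, 3.0]
opening: -0.008
```

Call:
{"op": "drive_tool", "data": {
  "increments": [
    [[0.001,0,0],0],
    [[0.002,0,0],0],
    [[0.003,0,0],0],
    [[0.004,0,0],0],
    [[0.005,0,0],0],
    [[0.006,0,0],0],
    [[0.007,0,0],0],
    [[0.007,0,0],0]
  ]
}}

```text
time_s: 28.7
eef_pos: [0.6077, -0.1162, 0.217]
eef_rot: [0.0, 1.0, -0.018, -0.001]
wrist_force: [-6.3, -3.4, 2.9]
opening: 0.0
```

Call:
{"op": "drive_tool", "data": {
  "increments": [
    [[0.001,0,0],0],
    [[0.002,0,0],0],
    [[0.003,0,0],0],
    [[0.004,0,0],0],
    [[0.005,0,0],0],
    [[0.006,0,0],0],
    [[0.007,0,0],0],
    [[0.007,0,0],0]
  ]
}}

```text
time_s: 29.7
eef_pos: [0.6084, -0.1163, 0.2169]
eef_rot: [0.0, 1.0, -0.018, -0.003]
wrist_force: [-12.8, -3.3, 8.4]
opening: -0.005
```

Right buffer contact felt. Leaning up to about 17 N and holding.

Call:
{"op": "drive_tool", "data": {
  "increments": [
    [[0.001,0,0],0],
    [[0.002,0,0],0],
    [[0.003,0,0],0],
    [[0.004,0,0],0],
    [[0.0045,0,0],0],
    [[0.0045,0,0],0],
    [[0.0045,0,0],0],
    [[0.0045,0,0],0]
  ]
}}

```text
time_s: 30.7
eef_pos: [0.6089, -0.1163, 0.2169]
eef_rot: [0.0, 1.0, -0.018, -0.005]
wrist_force: [-17.7, -4.3, 13.4]
opening: 0.003
```

Call:
{"op": "drive_tool", "data": {
  "increments": [
    [[0,0,0],0],
    [[0,0,0],0],
    [[0,0,0],0],
    [[0,0,0],0],
    [[0,0,0],0],
    [[0,0,0],0],
    [[0,0,0],0],
    [[0,0,0],0]
  ]
}}

```text
time_s: 31.7
eef_pos: [0.6089, -0.1163, 0.2169]
eef_rot: [0.0, 1.0, -0.018, -0.005]
wrist_force: [-16.7, -3.8, 12.5]
opening: 0.001
```

Run:
```python
from h import *
meas(-1,"w11")
```

```text
t 31.7 tcp rail [-0.1429 -0.0807] z 0.2169 F tool [-16.72   4.43 -12.35] yawtool 0.0014 tilt z [-0.009  0.    -1.   ] op 0.0
n 185 local y of finger -0.0823
case rail [-0.0694  0.0013] ang -0.0058
FL [-0.1329  0.0817] FR [-0.1338 -0.0783] RL [-0.003   0.0759] RR [-0.0038 -0.0741]
```

Call:
{"op": "drive_tool", "data": {
  "increments": [
    [[-0.008,0,0],0],
    [[-0.02,0,0],0],
    [[-0.06,0,0],0],
    [[-0.12,0,0],0],
    [[-0.2,0,0],0],
    [[-0.24,0,-0.06],0],
    [[-0.24,0,-0.16],0],
    [[-0.24,0,-0.24],0]
  ]
}}

```text
time_s: 32.75
eef_pos: [0.5511, -0.1134, 0.2781]
eef_rot: [0.0, 1.0, -0.018, 0.0]
wrist_force: [1.1, 0.1, -0.9]
opening: -0.002
```

Call:
{"op": "drive_tool", "data": {
  "increments": [
    [[-0.05,-0.05,-0.1],0],
    [[-0.1,-0.12,-0.2],0],
    [[-0.15,-0.2,-0.3],0],
    [[-0.18,-0.26,-0.38],0],
    [[-0.2,-0.3,-0.4],0],
    [[-0.2,-0.32,-0.4],0],
    [[-0.2,-0.32,-0.4],0],
    [[-0.2,-0.32,-0.4],0]
  ]
}}

```text
time_s: 33.75
eef_pos: [0.5043, -0.0321, 0.3763]
eef_rot: [-0.0, 1.0, -0.018, -0.001]
wrist_force: [0.6, 0.6, 0.4]
opening: 0.0
```

Run:
```python
from h import *
state()
w=camera("wrist");cv2.imwrite("pics/w12.png",w)
s=camera("scene")[140:270,220:400];s=cv2.resize(s,None,fx=4.4,fy=3.08,interpolation=cv2.INTER_CUBIC)
w=cv2.resize(w[:160],(792,198));cv2.imwrite("pics/fin.png",np.vstack([w,s]))
```

```text
t 33.75 tcp rail [-0.2504 -0.0004] z 0.3763 F tool [ 0.58 -0.67 -0.38] yawtool 0.0008 tilt z [-0.001  0.    -1.   ] op 0.0
```

View pics/fin.png

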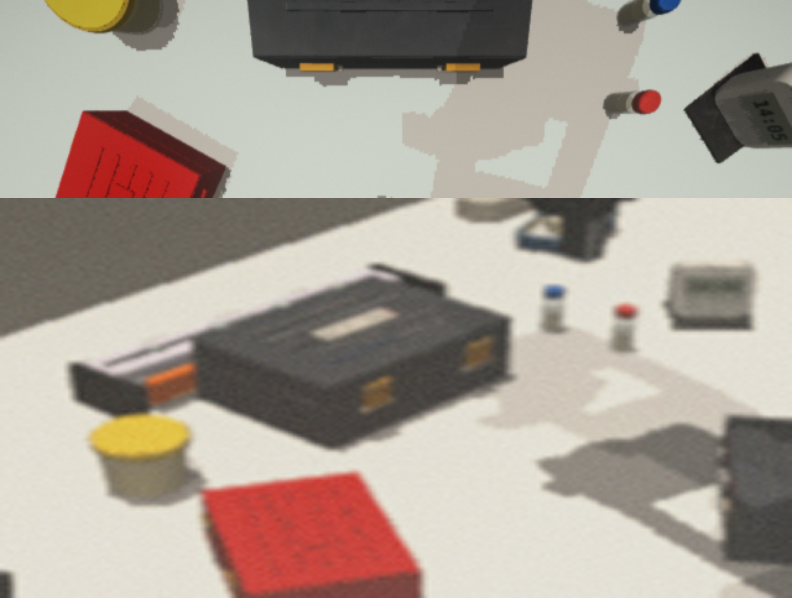

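The case sits against the rail between the cheeks, front edge level in the wrist view (composite (253,57) to (527,58)). The jar and vials are standing, and the arm is clear. By feel, the buffer plane works out the same at both ends to about 1 mm, so the case is square. Handing in.

Run:
```python
from h import *
c=get_calibration("wrist");s=640/792
corner(1,(253*s,57*.808),(527*s,58*.808),c)
t=get_calibration("top");im=camera("top");h=cv2.cvtColor(im,cv2.COLOR_BGR2HSV)
for n,lo,hi,z,b in(("jar",(22,100,80),(35,255,255),.055,(150,180,250,290)),("blue",(105,100,40),(130,255,255),.051,(160,200,375,395)),("red",(0,100,60),(8,255,255),.051,(160,200,375,395))):
    m=cv2.inRange(h,lo,hi);k=np.zeros_like(m);k[b[0]:b[1],b[2]:b[3]]=1;M=cv2.moments(m*k)
    if M["m00"]:print(n,cast(t,[M["m10"]/M["m00"],M["m01"]/M["m00"]],z)[0].round(4))
print(hand_in())
```

```text
case rail [-0.0682 -0.0012] ang -0.0036
FL [-0.1319  0.079 ] FR [-0.1325 -0.081 ] RL [-0.0019  0.0735] RR [-0.0024 -0.0765] 
jar [0.6779 0.1623 0.055 ]
blue [ 0.654  -0.2228  0.051 ]
red [ 0.5891 -0.2203  0.051 ]
the job is handed in; nothing more can be done
None
```

I walked the case to the rail with left, right and left end pushes, keeping the fingers about 80 mm off the middle. I then leaned on the left end at about 18 N and the right end at about 17 N, each for over a second. I backed off and handed in at about 34 s.

| Last check | Measured | Limit |
|---|---|---|
| Angle to rail | about -0.004 rad | 0.025 rad |
| Rear wall short of the rail's origin plane, both ends | about 2 mm | 16 mm |
| Offset from the rail's middle | about 1 mm | 30 mm |
| Jar and vials moved | under 1 mm | 10 mm |
| Highest push force seen at the end of a move | about 22.6 N (total) | 25 N |

- **Position:** These figures rest on a rail position fitted from one camera view, good to a few millimetres. My earlier estimate from the finger position, taken during the right lean, put the rear wall about 3 to 4 mm short.
- **Buffers by feel:** The stall positions put both buffer faces in the same plane to within about 1 mm, so the case should be flush on both.
- **Force:** I only saw force readings at the end of each one-second move, so brief peaks in between were not observed. The leans also carried an unintended vertical force of about 12 to 13 N, included in the total above.

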